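# Hang the glazed door on a shadow-box case

### The arm

A 6-joint arm with a two-finger parallel gripper is mounted at the origin on the work surface. World frame = base frame: x ahead of the robot, y to its left, z up, the work surface at z = 0. Lengths are in m, angles in rad, forces in N, time in s.
With the tool pointing down it reaches from about 0.3 to 0.875 m from the base axis. Payload 6.4 kg.
Tool frame: the origin (TCP) lies midway between the tips of the shut fingers; the grasp point (between the pads) lies 19 mm behind it; z points along the fingers, y is the line along which they close (so a half turn about z gives the same grasp; the last joint's range is limited). The gripper opens to 85 mm and grips with 20 to 120 N. Pads are 22 mm wide; open, the fingers measure 114 mm over their backs; the gripper's body (76 mm by 85 mm) begins 54 mm behind the grasp point. The pads swing forward as they close: fully open they stand 13 mm farther back than shut.
Start: joints at [1.079, 0.181, 1.607, -0, 1.354, -0.206], TCP at [0.162, 0.552, 0.231] pointing down, gripper open.
Joint ranges: [-2.99, 2.99], [-0.89, 2.07], [0.3, 2.58], [-1.14, 4.28], [0, 2.63], [-3.12, 3.12]. Speed limits (rad/s): [2.57, 2.57, 3.01, 3.14, 3.14, 3.14].

### API

Orientations are given as a unit quaternion [w, x, y, z].
In Python, from bench import sensors, vision, ctrl gives the robot as it stands.
- The arm moves only by the tool carry_out, never from a script. Its argument "deltas" is text: rows parted by semicolons, each of 7 numbers parted by spaces: the shift along the tool's x, y, z in mm, then the turn, a rotation vector about the tool's x, y, z in rad, then the closure, from 0 (fully open) to 1 (shut). In form: tx ty tz ax ay az claw; .... A call has 1 to 12 rows; each row is the pose to reach, as a shift and turn from the pose commanded when the call began, along the tool's axes at that moment; what a row does not reach only later rows make up. A row lasts 1/8 s, in which the tool goes at most 62.5 mm and 10.7 degrees, less where a joint would pass 70% of its speed; a pose out of reach is approached as far as the arm can. A call with a gripper value outside its range is refused whole. The fingers move at their own pace and stop on an object; the grip force is fixed at half the most. Time passes only in rows, so rows that repeat a pose let the fingers close. It gives the time, the measured TCP pose, the force, the opening and the grip force at its end, in the units of the state.
- sensors.get_obs(): the state, without advancing time (a new reading comes with each control period).
- vision.camera(name): name is "side" or "top"; returns the picture (384x512x3 uint8, blue, green, red); there is no depth.
- vision.camera_model(name): a dict with "K" (3x3 intrinsics, pixels), "extrinsics" (4x4, takes a point from world to camera coordinates). Camera axes: x right, y down, z forward; pixel columns grow to the right and rows downward; lengths in m; the calibration is good to about 2 mm. A picture is of the moment at which its call begins. camera_model takes no time and is no camera call.
- ctrl.hand_in(): hands the job in; it is judged then, once.
The state is a dict: "time_s": time; "q": joint angles; "dq": joint speeds; "joint_efforts": joint torques, N m; "eef_pos": TCP position; "eef_rot": TCP orientation; "wrist_force": force on the tool from outside, world axes, zero at the start; "torque": the same for the moment, N m; "opening": opening from 0.0 (shut) to 1.0 (fully open); "grasp_force": force on a finger pad.
Only numpy, scipy, OpenCV 4.12 (cv2) and the standard library are available. Lean on these libraries where they do the work, as an engineer would, in place of code of your own. Each camera call takes 0.05 s, during which the arm holds its last target. There are 200 camera calls.

### The job

Take the glazed door out of its wooden rest and hang it on the small display case: slip both brass knuckles over the two upright hinge pins at once and let them down fully home, and leave the door shut against the front of the case. The hinge strip is adjustable and its pins are not exactly where they are drawn, so feel for them and do not force the door; do not disturb the paste jar, the dish or the red snips.

Things in the scene. Friction and masses are not known exactly. Their poses are not given: they have to be found in the camera images.
- case: dark wooden shadow-box display case, fixed, 70 mm deep (its x), 224 mm wide (its y), 195 mm high, green inside with a white disc. Origin: centre of its underside; z up; its open front faces its -x, front plane at x = -35 mm. Two rubber stops 10 mm thick on the front at y = +70 mm meet the shut door. At the -y end of the front a steel hinge strip carries two upright brass pins.
- pin_low (a point): NOMINAL centre of the lower hinge pin's shoulder, in the case's axes at x = -53, y = -90, z = 45 mm. The strip is screwed tight in slotted holes: both pins together truly stand up to 14 mm to either side of nominal along the case's y, which no reading tells. Pin: 8 mm diameter, rises 20 mm from a shoulder 16 mm across; its top 2 mm taper to a flat tip 6 mm across.
- pin_high (a point): the same NOMINAL point of the upper pin, 100 mm straight above (z = 145 mm), same pin and same sideways shift. Hung, both knuckles stand on the shoulders. Shut: door x axis along case +y, outer face to case -x, mid-plane 18 mm in front of the front. 90 degrees open: door x axis along case -x, room for fingers on both faces. The hinge turns freely, no catch.
- door_center (a point): centre of the loose door: dark wooden frame 170 mm wide and high, 14 mm thick, rails 24 mm wide, clear glazing, 0.28 to 0.45 kg, upright in the rest's slot at the start. Axes: x from the knuckles to the free edge, y out of its outer face, z up. Top edge 85 mm above this point, bottom 85 mm below. Brass knob on the outer face at x = +73, z = -25 mm, 16 mm out.
- knuckle_low (a point): centre of the lower end of the door's lower brass knuckle, a vertical tube open at both ends, 25 mm long, 20 mm outside, bore 10 mm in diameter; at x = -99 mm, y = 0, z = -65 mm from the door's centre. Axes as the door's.
- knuckle_high (a point): the same point of the upper knuckle, 100 mm straight above; at x = -99 mm, y = 0, z = +35 mm from the door's centre.
- door: the whole door; origin at the middle of its bottom edge, 85 mm below its centre, axes as the centre's.
- rest: fixed plywood rest, 120 mm (its x) by 90 mm, with an 18 mm wide slot along its x between two rails 110 mm long whose tops are 42 mm high; the slot's floor is 8 mm high and the door stands on it, 34 mm deep in the slot. Origin: centre of its underside.
- paste_mid (a point): middle of a white paste jar, 64 mm in diameter, 110 mm high; leave alone
- dish_mid (a point): middle of a white dish, 90 mm across, 35 mm high; leave alone
- snips_mid (a point): middle of red-handled snips lying flat, 130 mm long, 16 mm high; leave alone
Not all that is in view belongs to the job. Of the things that look like the door, the middle-sized one is meant.

How it is judged:
At the end, for the whole second after the job is handed in: Both knuckles within 3 mm in height of sitting on their shoulders, within 4 mm (case x) and 18 mm (case y) of the nominal pin line; door upright within 0.05 rad, shut within 0.10 rad of parallel to the front, at rest; bystanders never moved more than 30 mm (z of knuckle_low in the frame of case between 0.042 and 0.048 m and x of knuckle_low in the frame of case between -0.057 and -0.049 m and y of knuckle_low in the frame of case between -0.108 and -0.072 m and z of knuckle_high in the frame of case between 0.142 and 0.148 m and x of knuckle_high in the frame of case between -0.057 and -0.049 m and y of knuckle_high in the frame of case between -0.108 and -0.072 m and angle between door_center's own z axis and vertical below 0.05 rad and angle between the x axis of door_center and the y axis of case, either way round below 0.1 rad and y of door_center in the frame of case above -0.02 m and linear speed of door below 0.03 m/s); the robot touches nothing.
It fails at once if the paste moved by more than 30 mm (distance of paste_mid from where it was at the start of the episode above 0.03 m).
It fails at once if the dish moved by more than 30 mm (distance of dish_mid from where it was at the start of the episode above 0.03 m).
It fails at once if the snips moved by more than 30 mm (distance of snips_mid from where it was at the start of the episode above 0.03 m).
It fails at once if the door was forced against the case or its pins with more than 45 N (contact force between door and case above 45 N).
It also fails if it takes over 67 s, if anything falls off the work surface, if the arm or the gripper's body presses on something with over 40 N, if the wrist force passes 120 N, or if a joint passes its speed limit or range.

## Working session

There is one attempt and no reset: what is moved stays moved. The work goes in short steps, Python scripts to look and compute and a tool call to move; the robot and the scene stay as the last step left them, time stands still between calls to the robot, and variables do not carry over. Pictures are saved under pics/ and viewed, at most 10 in all, crops included, and the job is handed in when it is done.

Besides the shell and the picture viewer there is one more tool, called after "Emit:" by a JSON object that holds its "fn" and its "kwargs", one argument or row to a line. carry_out: Moves the arm, as the interface text tells. Its arguments: {"type":"object","properties":{"deltas":{"type":"string"}},"required":["deltas"]}

```bash
mkdir -p pics; ls; python3 - <<'E'
from bench import sensors, vision, ctrl
import cv2,numpy as np
for n in("side","top"):
    im=vision.camera(n); cv2.imwrite(f"pics/{n}0.png",im)
    m=vision.camera_model(n); E=np.array(m["extrinsics"]);print(n,np.array(m["K"]).round(1).tolist(),E.round(3).tolist(),(-E[:3,:3].T@E[:3,3]).round(3))
print(sensors.get_obs())
E
```

```text
pics
side [[388.9, 0.0, 257.0], [0.0, 388.9, 193.0], [0.0, 0.0, 1.0]] [[0.967, -0.256, -0.012, -0.555], [-0.195, -0.703, -0.684, 0.151], [0.167, 0.664, -0.729, 1.162], [0.0, 0.0, 0.0, 1.0]] [ 0.372 -0.807  0.944]
top [[450.0, 0.0, 258.8], [0.0, 450.0, 184.6], [0.0, 0.0, 1.0]] [[0.026, -1.0, -0.016, -0.077], [-0.987, -0.023, -0.16, 0.552], [0.159, 0.02, -0.987, 1.086], [0.0, 0.0, 0.0, 1.0]] [ 0.374 -0.086  1.159]
{'time_s': 0.1, 'q': array([ 1.07869747e+00,  1.81430702e-01,  1.60788844e+00, -1.28424245e-05,
        1.35377703e+00, -2.06307248e-01]), 'dq': array([-2.75680874e-04, -1.79117844e-03, -2.95980088e-03,  2.55388874e-04,
        7.20672309e-05,  1.68920437e-03]), 'joint_efforts': array([ 5.19974692e-04, -4.45882487e+01, -3.52236485e+01, -3.32985128e-04,
        4.23056219e-03, -2.43068337e-05]), 'eef_pos': array([0.1618631 , 0.55125028, 0.23050396]), 'eef_rot': array([-2.51322244e-04,  1.42408584e-01,  9.89807673e-01, -7.08531566e-04]), 'wrist_force': array([ 0.37497358, -0.1641908 , -0.69854964]), 'torque': array([0.01406772, 0.05961716, 0.02630218]), 'grasp_force': 0.0, 'opening': 0.9982228217269905}
```

View pics/side0.png

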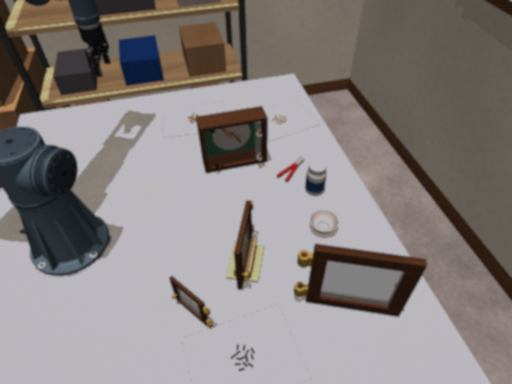

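View pics/top0.png

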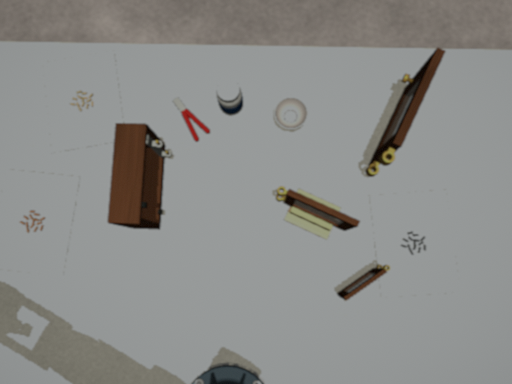

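The side view shows the case at (232,138), door in rest at (245,245) and jar, dish and snips to its right. In the top view the case is at (138,175) with pins on its right edge near (168,153), and the door runs from its knuckles at (281,193) to (355,220). Next I'll zoom in.

```bash
python3 - <<'E'
import cv2,numpy as np
s=cv2.imread("pics/side0.png");t=cv2.imread("pics/top0.png")
def c(im,x,y,w,h,f): return cv2.resize(im[y:y+h,x:x+w],None,fx=f,fy=f,interpolation=cv2.INTER_CUBIC)
a=c(t,100,112,80,60*2,5)[:600]; b=c(s,190,100,80,72,5)[:300]; d=c(t,270,180,100,60,4); 
out=np.zeros((600,800,3),np.uint8); out[:600,:400]=a; out[:300,400:800]=b[:300]; 
out[300:540,400:800]=d
cv2.imwrite("pics/z1.png",out)
cv2.imwrite("pics/z2.png",np.hstack([c(s,225,195,50,100,6)]))
E
```

```text
(no output)
```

View pics/z1.png

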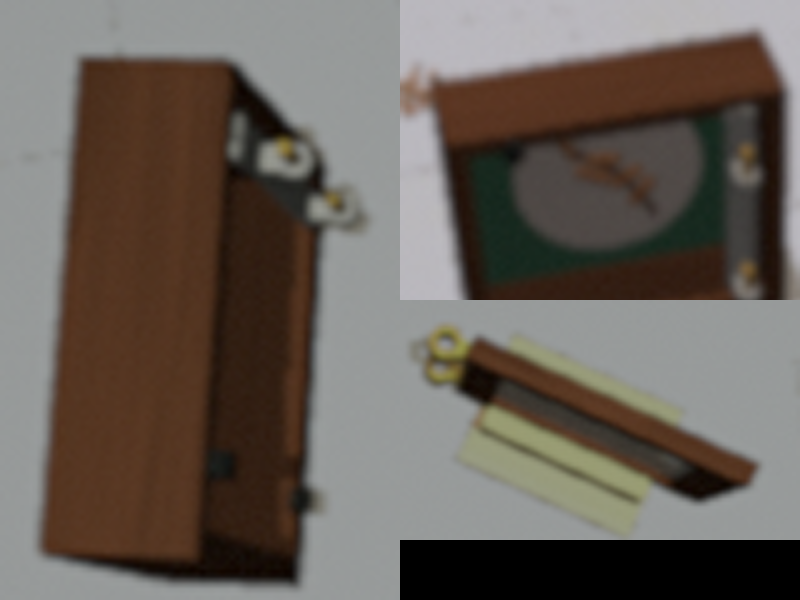

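View pics/z2.png

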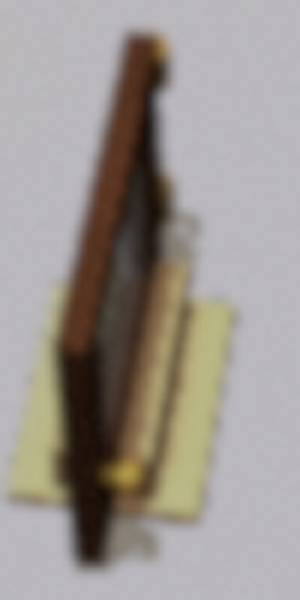

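The crops show both pin tips in yellow: top view about (157.6,141.4) and (167.4,152), side view about (259,130.4) and (259.6,153.6). The door knuckles are at upper (281.5,190) and lower (281,196), and the knob is on the +x world side. Now I'll measure these by mask.

```bash
cat > h.py <<'E'
import numpy as np,cv2
from bench import sensors, vision, ctrl
from scipy.spatial.transform import Rotation as R
M={n:vision.camera_model(n) for n in("side","top")}
def ray(n,u,v):
    E=np.array(M[n]["extrinsics"]);d=E[:3,:3].T@np.linalg.inv(M[n]["K"])@[u,v,1.];return -E[:3,:3].T@E[:3,3],d
def onz(n,u,v,z):
    c,d=ray(n,u,v);return c+d*(z-c[2])/d[2]
def tri(a,b):
    (c1,d1),(c2,d2)=ray("top",*a),ray("side",*b)
    s=np.linalg.lstsq(np.c_[d1,-d2],c2-c1,rcond=None)[0];p,q=c1+s[0]*d1,c2+s[1]*d2
    return (p+q)/2,np.linalg.norm(p-q)
def proj(n,p):
    E=np.array(M[n]["extrinsics"]);q=np.array(M[n]["K"])@(E[:3,:3]@p+E[:3,3]);return q[:2]/q[2]
def mask(im,lo,hi,box):
    x,y,w,h=box;m=cv2.inRange(cv2.cvtColor(im,cv2.COLOR_BGR2HSV),lo,hi);k=np.zeros_like(m);k[y:y+h,x:x+w]=m[y:y+h,x:x+w];return k
def cents(m,a=2):
    n,_,s,c=cv2.connectedComponentsWithStats(m);return [(c[i].round(1).tolist(),int(s[i,4])) for i in range(1,n) if s[i,4]>=a]
def big(m):
    c=max(cv2.findContours(m,0,1)[0],key=cv2.contourArea);return c
E
python3 - <<'E'
from h import *
s=cv2.imread("pics/side0.png");t=cv2.imread("pics/top0.png")
Y=((18,100,60),(35,255,255))
print("pins top",cents(mask(t,*Y,(150,130,30,30)),1),"side",cents(mask(s,*Y,(250,115,20,55)),1))
print("knuck top",cents(mask(t,*Y,(272,183,18,20)),1),"side",cents(mask(s,*Y,(225,195,50,95)),1))
hs=cv2.cvtColor(t,cv2.COLOR_BGR2HSV);print(hs[175,130],hs[200,310],hs[205,320], hs[203:212:1,322].tolist())
B=((0,80,70),(16,255,255))
for box,z in(((100,115,60,120),.195),((270,180,100,60),.178)):
    c=big(mask(t,*B,box));r=cv2.boxPoints(cv2.minAreaRect(c));print(cv2.contourArea(c),r.round(1).tolist());w=np.array([onz("top",*p,z) for p in r]);print(w.round(4).tolist(),np.linalg.norm(np.diff(w,axis=0),axis=1))
for a,b in(((157.6,141.4),(259,130.4)),((167.4,152),(259.6,153.6))):print(tri(a,b))
for p,z in(((157.6,141.4),.165),((167.4,152),.065)):print(onz("top",*p,z))
for p,z in(((259,130.4),.165),((259.6,153.6),.065)):print(onz("side",*p,z))
E
```

```text
pins top [([156.8, 140.9], 10), ([166.2, 151.4], 5)] side [([259.0, 130.2], 4), ([259.8, 153.8], 4)]
knuck top [([282.0, 193.7], 75)] side [([251.0, 203.5], 2), ([253.0, 241.0], 1), ([252.0, 246.0], 1), ([255.0, 247.0], 1), ([251.0, 250.5], 2), ([253.4, 260.0], 7), ([249.0, 259.0], 3), ([235.8, 268.5], 4), ([248.0, 266.0], 1), ([252.0, 268.0], 1), ([246.1, 273.5], 46)]
[ 11 154  83] [ 11 155  87] [ 12 156  88] [[28, 63, 126], [18, 100, 102], [12, 150, 90], [11, 152, 92], [12, 155, 92], [12, 155, 92], [12, 157, 86], [12, 166, 66], [13, 119, 45]]
2784.0 [[108.30000305175781, 221.89999389648438], [115.4000015258789, 122.5], [145.3000030517578, 124.5999984741211], [138.1999969482422, 224.0]]
[[0.4403, 0.2554, 0.195], [0.6621, 0.2571, 0.195], [0.6586, 0.1897, 0.195], [0.4373, 0.1903, 0.195]] [0.22182948 0.06746954 0.22129317]
312.0 [[286.70001220703125, 193.89999389648438], [288.79998779296875, 189.1999969482422], [358.3999938964844, 220.8000030517578], [356.29998779296875, 225.5]]
[[0.5127, -0.1281, 0.178], [0.5232, -0.1326, 0.178], [0.4573, -0.2847, 0.178], [0.447, -0.28, 0.178]] [0.01142305 0.16580958 0.01126921]
(array([0.62792835, 0.16742112, 0.16540095]), np.float64(0.0007354180799716171))
(array([0.62771447, 0.16628128, 0.0669948 ]), np.float64(0.001686802720643392))
[0.62840963 0.16751948 0.165     ]
[0.62731296 0.16675806 0.065     ]
[0.62767509 0.16784252 0.165     ]
[0.6291717  0.16863684 0.065     ]
```

```bash
cat >> h.py <<'E'
def goto(p,yaw=None):
    """tool-frame deltas (mm, rotvec) to world point p with tool y at world angle yaw (deg), pointing down"""
    o=sensors.get_obs();q=o["eef_rot"];r=R.from_quat([q[1],q[2],q[3],q[0]])
    d=r.inv().apply(np.array(p)-o["eef_pos"])*1000
    v=np.zeros(3)
    if yaw is not None:
        a=np.radians(yaw);y=np.array([np.cos(a),np.sin(a),0]);z=np.array([0,0,-1.]);v=(r.inv()*R.from_matrix(np.c_[np.cross(y,z),y,z])).as_rotvec()
    print(d.round(1),v.round(4))
E
python3 - <<'E'
from h import *
goto([.485,-.206,.235],-23.4)
dx=np.array([-.397,-.918,0]);k=np.array([.485,-.206,0])-.099*dx
print(k,proj("top",k+[0,0,.153]),proj("top",k+[0,0,.053]))
E
```

```text
[-523.5 -635.4   -3.7] [-1.4000e-03  1.0000e-03  1.6934e+00]
[ 0.524303 -0.115118  0.      ] [280.53128699 190.18635155] [279.26148839 196.12853989]
```

Emit:
{"fn": "carry_out", "kwargs": {
  "deltas": "-44 -53 -4 0 0 .15 0; -88 -106 -4 0 0 .3 0; -131 -159 -4 0 0 .45 0; -175 -212 -4 0 0 .6 0; -218 -265 -4 0 0 .75 0; -262 -318 -4 0 0 .9 0; -305 -371 -4 0 0 1.05 0; -349 -424 -4 0 0 1.2 0; -393 -477 -4 0 0 1.35 0; -436 -530 -4 0 0 1.5 0; -480 -583 -4 0 0 1.65 0; -523 -635 -4 0 0 1.693 0"
}}

```text
time_s: 1.6
eef_pos: [0.4565, -0.1402, 0.2351]
eef_rot: [-0.0, 0.837, 0.548, 0.0]
wrist_force: [0.6, 0.3, 0.8]
opening: 0.999
grasp_force: 0.0
```

```bash
python3 - <<'E'
from h import *
goto([.485,-.2075,.235],-23.4)
E
```

```text
[-50.3  53.    0.1] [-0.     -0.0003 -0.0029]
```

Emit:
{"fn": "carry_out", "kwargs": {
  "deltas": "0 0 0 0 0 0 0; 0 0 0 0 0 0 0"
}}

```text
time_s: 1.85
eef_pos: [0.4556, -0.1378, 0.2346]
eef_rot: [-0.001, 0.836, 0.549, -0.0]
wrist_force: [-1.5, -0.1, -1.0]
opening: 0.999
grasp_force: 0.0
```

```bash
python3 - <<'E'
from h import *
goto([.485,-.2075,.235],-23.4)
E
```

```text
[-52.3  54.6  -0.6] [-0.002  -0.0006 -0.0002]
```

Emit:
{"fn": "carry_out", "kwargs": {
  "deltas": "-26 27 0 0 0 0 0; -52 54.5 -1 0 0 0 0; -52 54.5 -1 0 0 0 0; -52 54.5 -1 0 0 0 0"
}}

```text
time_s: 2.35
eef_pos: [0.4852, -0.2058, 0.2361]
eef_rot: [-0.001, 0.835, 0.55, -0.0]
wrist_force: [-0.1, 0.9, -0.9]
opening: 1.001
grasp_force: 0.0
```

```bash
python3 - <<'E'
from h import *
t=vision.camera("top");s=vision.camera("side")
c=lambda im,x,y,w,h,f: cv2.resize(im[y:y+h,x:x+w],None,fx=f,fy=f,interpolation=cv2.INTER_CUBIC)
cv2.imwrite("pics/a1.png",np.hstack([c(t,260,150,130,100,3),c(s,190,180,130,100,3)]))
goto([.485,-.2075,.146],-23.4)
E
```

```text
[-1.7  0.5 90.3] [-0.0005 -0.0003  0.002 ]
```

View pics/a1.png

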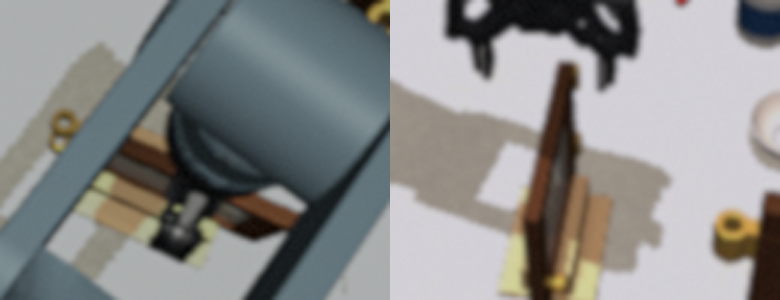

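The side crop shows the fingers straddling the door's top edge near (175,70). I'll descend and grip.

Emit:
{"fn": "carry_out", "kwargs": {
  "deltas": "-1.5 0.5 30 0 0 0 0; -1.5 0.5 60 0 0 0 0; -1.5 0.5 90 0 0 0 0; -1.5 0.5 90 0 0 0 0; -1.5 0.5 90 0 0 0 0.6; -1.5 0.5 90 0 0 0 1; -1.5 0.5 90 0 0 0 1; -1.5 0.5 90 0 0 0 1; -1.5 0.5 90 0 0 0 1; -1.5 0.5 90 0 0 0 1"
}}

```text
time_s: 3.7
eef_pos: [0.4859, -0.2094, 0.147]
eef_rot: [0.001, 0.836, 0.549, 0.0]
wrist_force: [-0.7, -0.0, 5.4]
opening: 0.155
grasp_force: 59.7
```

Emit:
{"fn": "carry_out", "kwargs": {
  "deltas": "0 0 -15 0 0 0 1; 0 0 -30 0 0 0 1; 0 0 -45 0 0 0 1; 0 0 -60 0 0 0 1; 0 0 -60 0 0 0 1; 0 0 -60 0 0 0 1"
}}

```text
time_s: 4.45
eef_pos: [0.4852, -0.2089, 0.206]
eef_rot: [-0.0, 0.836, 0.549, -0.0]
wrist_force: [-0.8, -0.4, -4.1]
opening: 0.159
grasp_force: 58.9
```

```bash
python3 - <<'E'
from h import *
print(onz("top",230,93,.11),onz("top",290,114,.03),onz("top",190,118,.0),sensors.get_obs()["wrist_force"],sensors.get_obs()["torque"])
t=vision.camera("top")
Y=((18,100,60),(35,255,255))
c=cents(mask(t,*Y,(255,180,40,25)),1);print(c)
goto([.630,.060,.206],0.3)
E
```

```text
[0.76797956 0.01146693 0.11      ] [ 0.74388515 -0.13961834  0.03      ] [0.73702493 0.12648595 0.        ] [-0.7974179  -0.38419654 -4.10453821] [ 0.00272597 -0.02187888  0.02050258]
[([283.0, 189.5], 103)]
[ 3.042e+02  2.640e+01 -3.000e-01] [-0.0011 -0.0005 -0.4133]
```

```bash
python3 - <<'E'
from h import *
goto([.629,.045,.208],-0.3)
E
```

```text
[290.1  31.4  -2.3] [-0.0011 -0.0005 -0.4028]
```

Emit:
{"fn": "carry_out", "kwargs": {
  "deltas": "40 4 -2 0 0 -.05 1; 80 8 -2 0 0 -.11 1; 120 13 -2 0 0 -.16 1; 160 17 -2 0 0 -.22 1; 200 22 -2 0 0 -.28 1; 240 26 -2 0 0 -.34 1; 270 29 -2 0 0 -.38 1; 290 31.4 -2.3 0 0 -.403 1; 290 31.4 -2.3 0 0 -.403 1; 290 31.4 -2.3 0 0 -.403 1; 290 31.4 -2.3 0 0 -.403 1"
}}

```text
time_s: 5.88
eef_pos: [0.6291, 0.0437, 0.2085]
eef_rot: [-0.0, 0.709, 0.705, -0.0]
wrist_force: [-0.2, 0.8, -4.0]
opening: 0.154
grasp_force: 58.8
```

```bash
python3 - <<'E'
from h import *
t=vision.camera("top");s=vision.camera("side")
c=lambda im,x,y,w,h,f: cv2.resize(im[y:y+h,x:x+w],None,fx=f,fy=f,interpolation=cv2.INTER_CUBIC)
cv2.imwrite("pics/b1.png",np.hstack([c(t,130,110,80,100,5),c(s,220,90,80,100,5)]))
Y=((18,100,60),(35,255,255))
print(cents(mask(t,*Y,(130,110,80,100)),1),cents(mask(s,*Y,(220,90,80,100)),1))
for k in (.208,.108):
  p=np.array([.629,.144,k]);print(proj("top",p),proj("side",p))
E
```

```text
[([164.4, 136.7], 73), ([156.6, 140.4], 9), ([174.1, 147.7], 42), ([166.5, 151.5], 4)] [([259.6, 122.8], 16), ([259.7, 148.0], 7), ([259.5, 153.2], 6), ([282.1, 177.6], 15)]
[163.63594494 136.3654209 ] [261.28484884 123.82498381]
[172.98481244 147.39215561] [261.40182674 148.48082407]
```

View pics/b1.png

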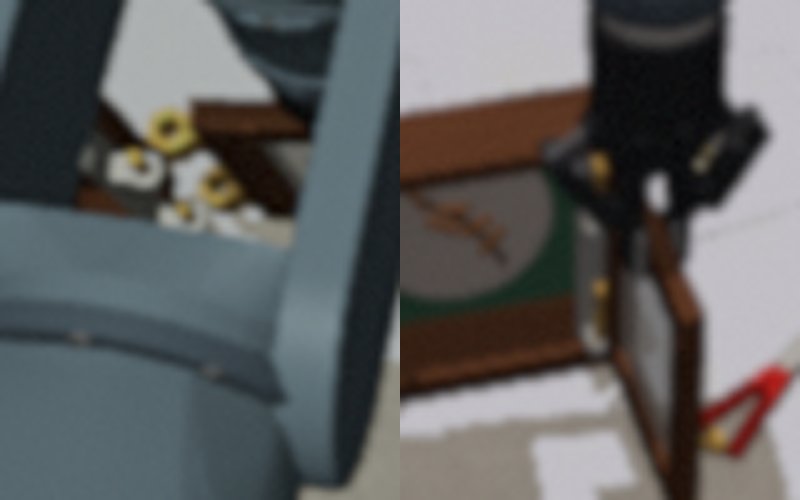

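```bash
python3 - <<'E'
from h import *
for p in((164.4,136.7),):print("KH",onz("top",*p,.2145))
for p in((174.1,147.5),):print("KL",onz("top",*p,.1145))
for p in((156.6,140.4),(157.4,141.5)):print("PH",onz("top",*p,.163))
for p in((166.5,151.5),(167,152)):print("PL",onz("top",*p,.063))
print("side pins y known .1685", onz("side",259.5,153.2,.063),onz("side",259.0,130.3,.163))
print(onz("side",259.6,122.8,.20),onz("side",259.7,148,.10))
E
```

```text
KH [0.62654391 0.14071702 0.2145    ]
KL [0.62721637 0.1398869  0.1145    ]
PH [0.6312226  0.17047155 0.163     ]
PH [0.62867687 0.16847431 0.163     ]
PL [0.62900894 0.1695582  0.063     ]
PL [0.62775404 0.16822588 0.063     ]
side pins y known .1685 [0.62996705 0.17295946 0.063     ] [0.62846637 0.17085211 0.163     ]
[0.62807221 0.16091953 0.2       ] [0.62663681 0.15701123 0.1       ]
```

Emit:
{"fn": "carry_out", "kwargs": {
  "deltas": "15 1 0 0 0 0 1; 29 2 0 0 0 0 1; 29 2 10 0 0 0 1; 29 2 20 0 0 0 1; 29 2 22 0 0 0 1; 29 2 22 0 0 0 1"
}}

```text
time_s: 6.72
eef_pos: [0.6313, 0.0734, 0.1861]
eef_rot: [-0.0, 0.709, 0.705, -0.0]
wrist_force: [0.2, 1.2, -4.8]
opening: 0.151
grasp_force: 58.9
```

```bash
python3 - <<'E'
from h import *
t=vision.camera("top");s=vision.camera("side")
c=lambda im,x,y,w,h,f: cv2.resize(im[y:y+h,x:x+w],None,fx=f,fy=f,interpolation=cv2.INTER_CUBIC)
cv2.imwrite("pics/b2.png",np.hstack([c(t,140,120,40,50,10),c(s,240,115,40,50,10)]))
E
```

```text
(no output)
```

View pics/b2.png

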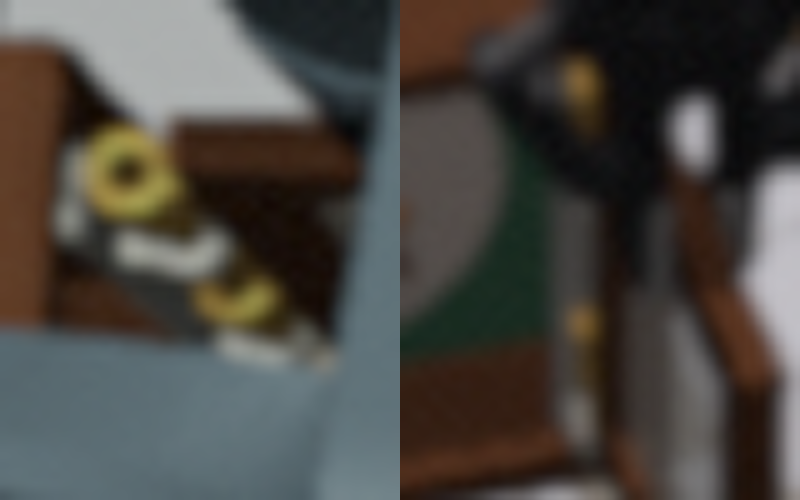

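Both knuckles stand just above their pins: top crop (125,170) and (240,290), side crop (583,90) and (585,330). I'll lower gently from here.

Emit:
{"fn": "carry_out", "kwargs": {
  "deltas": "0 0 1.5 0 0 0 1; 0 0 3 0 0 0 1; 0 0 3 0 0 0 1"
}}

```text
time_s: 7.2
eef_pos: [0.632, 0.0735, 0.1845]
eef_rot: [0.001, 0.709, 0.705, 0.0]
wrist_force: [-1.2, -2.1, -0.4]
opening: 0.152
grasp_force: 59.6
```

Emit:
{"fn": "carry_out", "kwargs": {
  "deltas": "0 0 1 0 0 0 1; 0 0 2 0 0 0 1; 0 0 2 0 0 0 1"
}}

```text
time_s: 7.58
eef_pos: [0.6324, 0.0731, 0.1833]
eef_rot: [0.001, 0.709, 0.705, 0.001]
wrist_force: [-2.2, -4.2, 7.1]
opening: 0.151
grasp_force: 60.8
```

Emit:
{"fn": "carry_out", "kwargs": {
  "deltas": "0 0 1 0 0 0 1; 0 0 1 0 0 0 1"
}}

```text
time_s: 7.82
eef_pos: [0.6325, 0.0728, 0.1823]
eef_rot: [0.001, 0.709, 0.705, 0.0]
wrist_force: [-2.3, -5.2, 6.8]
opening: 0.151
grasp_force: 60.8
```

Emit:
{"fn": "carry_out", "kwargs": {
  "deltas": "0 0 -3 0 0 0 1; -1 -1.2 -3 0 0 0 1; -1 -1.2 -2 0 0 0 1; -1 -1.2 -1 0 0 0 1; -1 -1.2 0 0 0 0 1; -1 -1.2 0 0 0 0 1"
}}

```text
time_s: 8.57
eef_pos: [0.6308, 0.0725, 0.182]
eef_rot: [0.001, 0.709, 0.705, 0.0]
wrist_force: [-2.2, -1.4, 8.0]
opening: 0.155
grasp_force: 60.9
```

```bash
python3 - <<'E'
from h import *
o=sensors.get_obs();print(o["wrist_force"],o["torque"],o["eef_pos"],o["eef_rot"])
E
```

```text
[-2.18603278 -1.3877244   8.00390481] [0.31154395 0.55451303 0.24265362] [0.63084026 0.07247237 0.1820348 ] [6.35461174e-04 7.08809322e-01 7.05399723e-01 4.15216024e-04]
```

Emit:
{"fn": "carry_out", "kwargs": {
  "deltas": "0 0 -4 0 0 0 1; 0 0 -8 0 0 0 1; 0 0 -8 0 0 0 1; 0 0 -8 0 0 0 1"
}}

```text
time_s: 9.07
eef_pos: [0.63, 0.0728, 0.188]
eef_rot: [-0.0, 0.709, 0.705, -0.0]
wrist_force: [-0.1, -0.2, -3.7]
opening: 0.155
grasp_force: 59.0
```

```bash
python3 - <<'E'
from h import *
t=vision.camera("top");s=vision.camera("side")
c=lambda im,x,y,w,h,f: cv2.resize(im[y:y+h,x:x+w],None,fx=f,fy=f,interpolation=cv2.INTER_CUBIC)
cv2.imwrite("pics/b3.png",np.hstack([c(t,140,120,40,50,10),c(s,240,90,40,50,10)]))
Y=((18,100,60),(35,255,255))
for im,b in((t,(140,120,45,40)),(s,(240,100,40,70))): print(cents(mask(im,*Y,b),1))
z=sensors.get_obs()["eef_pos"][2]-.119
print(sensors.get_obs()["eef_pos"],sensors.get_obs()["wrist_force"],sensors.get_obs()["torque"])
for (p,a),h in zip(cents(mask(t,*Y,(140,120,45,40)),10),(.125,.025)): print(onz("top",*p,z+h))
E
```

```text
[([152.6, 137.4], 78), ([157.5, 143.0], 2), ([162.7, 149.8], 44)]
[([257.6, 122.8], 13), ([257.8, 147.1], 11)]
[0.63008318 0.07272985 0.18814552] [-0.19783973  1.08496197 -3.22134501] [-0.01295359  0.0153507   0.01960802]
[0.62982321 0.17177904 0.19414552]
[0.62579328 0.17182855 0.09414552]
```

View pics/b3.png

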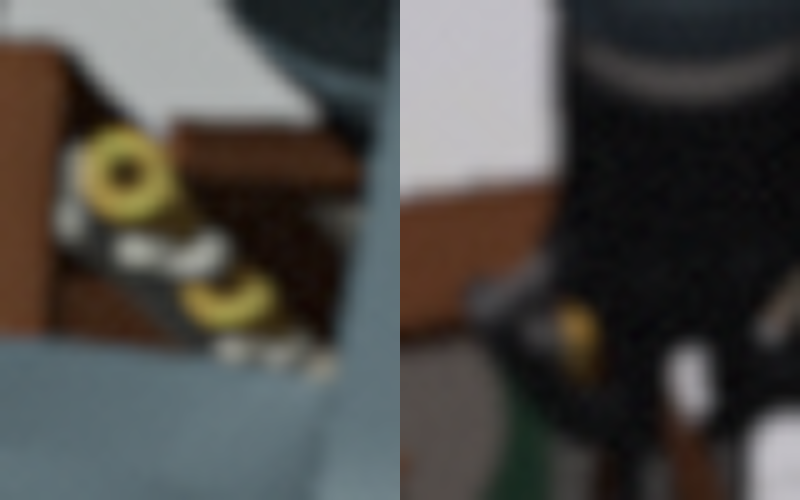

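```bash
python3 - <<'E'
from h import *
a=np.array([.627,.1405,.2]);b=a+[.0010,.029,-.0204]
for n in("top","side"):
  print(n,proj(n,b)-proj(n,a),proj(n,b+[0,0,.005])-proj(n,b),proj(n,b+[.002,0,0])-proj(n,b),proj(n,b+[0,.002,0])-proj(n,b))
E
```

```text
top [-10.81248735   1.66585043] [-0.54384745 -0.57516582] [ 0.05568695 -0.86309159] [-0.8844794  -0.01876174]
side [-2.04490852 -0.24334511] [-0.01294163 -1.2639019 ] [ 0.60172948 -0.10342808] [-0.16136833 -0.36696072]
```

Emit:
{"fn": "carry_out", "kwargs": {
  "deltas": "-2 0 0 0 0 0 1; -2 0 3 0 0 0 1; -2 0 5 0 0 0 1; -2 0 6.5 0 0 0 1; -2 0 6.5 0 0 0 1"
}}

```text
time_s: 9.8
eef_pos: [0.6305, 0.0706, 0.1827]
eef_rot: [0.0, 0.709, 0.705, 0.0]
wrist_force: [-2.0, -0.7, 0.3]
opening: 0.155
grasp_force: 59.7
```

Emit:
{"fn": "carry_out", "kwargs": {
  "deltas": "-1 0 0 0 0 0 1; -1 0 0 0 0 0 1"
}}

```text
time_s: 10.05
eef_pos: [0.6304, 0.07, 0.1823]
eef_rot: [-0.0, 0.709, 0.705, 0.0]
wrist_force: [-0.5, 1.4, -0.7]
opening: 0.154
grasp_force: 59.5
```

Emit:
{"fn": "carry_out", "kwargs": {
  "deltas": "-1 0 0 0 0 0 1; -1 0 0 0 0 0 1"
}}

```text
time_s: 10.3
eef_pos: [0.6304, 0.069, 0.1822]
eef_rot: [-0.0, 0.709, 0.705, 0.0]
wrist_force: [-0.9, 1.5, -0.8]
opening: 0.152
grasp_force: 59.5
```

Emit:
{"fn": "carry_out", "kwargs": {
  "deltas": "1 0 0.7 0 0 0 1; 1 0 1.5 0 0 0 1; 1 0 1.5 0 0 0 1"
}}

```text
time_s: 10.68
eef_pos: [0.6308, 0.0691, 0.1816]
eef_rot: [0.001, 0.709, 0.705, 0.0]
wrist_force: [-1.7, -1.8, 4.9]
opening: 0.155
grasp_force: 60.5
```

Emit:
{"fn": "carry_out", "kwargs": {
  "deltas": "0 -1 0 0 0 0 1; 0 -1 0 0 0 0 1"
}}

```text
time_s: 10.92
eef_pos: [0.6288, 0.0696, 0.1799]
eef_rot: [-0.0, 0.709, 0.705, -0.0]
wrist_force: [-0.6, 0.3, -4.8]
opening: 0.155
grasp_force: 58.9
```

Emit:
{"fn": "carry_out", "kwargs": {
  "deltas": "0 -1 0 0 0 0 1; 0 -1 0 0 0 0 1"
}}

```text
time_s: 11.18
eef_pos: [0.6276, 0.0698, 0.1795]
eef_rot: [-0.001, 0.709, 0.705, -0.001]
wrist_force: [0.2, 0.4, -4.6]
opening: 0.155
grasp_force: 58.9
```

Emit:
{"fn": "carry_out", "kwargs": {
  "deltas": "0 0.3 1 0 0 0 1; 0 0.3 2 0 0 0 1; 0 0.3 3 0 0 0 1; 0 0.3 3 0 0 0 1"
}}

```text
time_s: 11.68
eef_pos: [0.6285, 0.0697, 0.1774]
eef_rot: [-0.0, 0.709, 0.705, -0.0]
wrist_force: [-0.4, 0.1, -3.7]
opening: 0.153
grasp_force: 58.9
```

Emit:
{"fn": "carry_out", "kwargs": {
  "deltas": "0 0 1.5 0 0 0 1; 0 0 3 0 0 0 1; 0 0 4.5 0 0 0 1; 0 0 4.5 0 0 0 1"
}}

```text
time_s: 12.18
eef_pos: [0.6285, 0.0697, 0.1728]
eef_rot: [-0.0, 0.709, 0.705, -0.0]
wrist_force: [-0.6, 0.1, -4.6]
opening: 0.153
grasp_force: 58.9
```

Emit:
{"fn": "carry_out", "kwargs": {
  "deltas": "0 0 1.5 0 0 0 1; 0 0 3 0 0 0 1; 0 0 4.5 0 0 0 1; 0 0 4.5 0 0 0 1"
}}

```text
time_s: 12.68
eef_pos: [0.6285, 0.0697, 0.1684]
eef_rot: [-0.0, 0.709, 0.705, -0.0]
wrist_force: [-0.1, -0.3, -4.7]
opening: 0.153
grasp_force: 58.9
```

Emit:
{"fn": "carry_out", "kwargs": {
  "deltas": "0 0 1 0 0 0 1; 0 0 2 0 0 0 1; 0 0 3 0 0 0 1; 0 0 3 0 0 0 1"
}}

```text
time_s: 13.18
eef_pos: [0.6285, 0.0697, 0.1655]
eef_rot: [-0.0, 0.709, 0.705, -0.0]
wrist_force: [-0.3, 0.3, -4.0]
opening: 0.153
grasp_force: 58.9
```

Emit:
{"fn": "carry_out", "kwargs": {
  "deltas": "0 0 1 0 0 0 1; 0 0 2 0 0 0 1; 0 0 2 0 0 0 1"
}}

```text
time_s: 13.55
eef_pos: [0.6286, 0.0697, 0.1635]
eef_rot: [-0.0, 0.709, 0.705, -0.0]
wrist_force: [-0.2, 0.2, -4.4]
opening: 0.152
grasp_force: 58.9
```

Emit:
{"fn": "carry_out", "kwargs": {
  "deltas": "0 0 1 0 0 0 1; 0 0 2 0 0 0 1; 0 0 2 0 0 0 1"
}}

```text
time_s: 13.92
eef_pos: [0.6291, 0.0695, 0.1626]
eef_rot: [0.001, 0.709, 0.705, 0.0]
wrist_force: [-2.0, -2.1, 3.7]
opening: 0.153
grasp_force: 60.2
```

Emit:
{"fn": "carry_out", "kwargs": {
  "deltas": "0 2 0 0 0 0 1; 0 3.5 0 0 0 0 1; 0 3.5 0 0 0 0 1"
}}

```text
time_s: 14.3
eef_pos: [0.6313, 0.0694, 0.1623]
eef_rot: [-0.0, 0.708, 0.706, -0.001]
wrist_force: [-6.4, -2.8, 9.0]
opening: 0.155
grasp_force: 62.1
```

Emit:
{"fn": "carry_out", "kwargs": {
  "deltas": "0 -2 -0.5 0 0 0 1; 0 -4 -1 0 0 0 1; 0 -4 -1 0 0 0 1; 0 -4 -1 0 0 0 0.7; 0 -4 -1 0 0 0 0.5; 0 -4 -1 0 0 0 0.5; 0 -4 -1 0 0 0 0.5"
}}

```text
time_s: 15.18
eef_pos: [0.628, 0.0697, 0.1625]
eef_rot: [-0.0, 0.709, 0.705, -0.0]
wrist_force: [-0.7, -0.1, 0.2]
opening: 0.501
grasp_force: 0.0
```

```bash
python3 - <<'E'
from h import *
t=vision.camera("top");s=vision.camera("side")
c=lambda im,x,y,w,h,f: cv2.resize(im[y:y+h,x:x+w],None,fx=f,fy=f,interpolation=cv2.INTER_CUBIC)
cv2.imwrite("pics/c1.png",np.hstack([c(t,140,110,80,100,5),c(s,235,100,80,100,5)]))
E
```

```text
(no output)
```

View pics/c1.png

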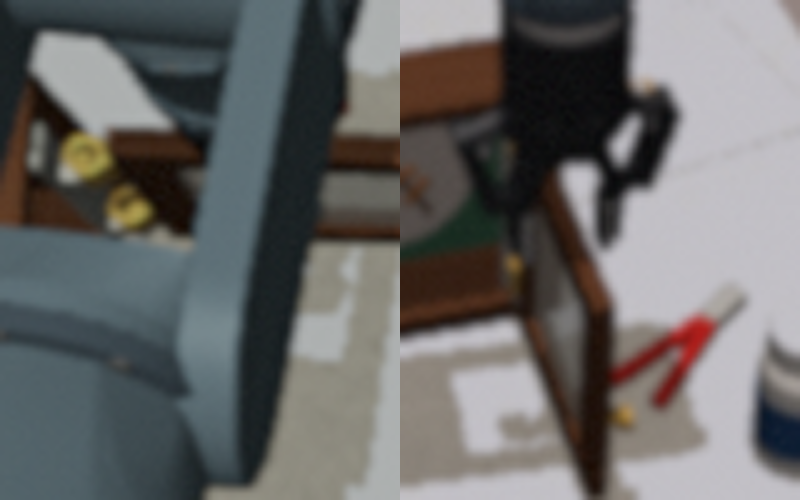

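The door hangs on both pins, upright and released. The rings are low at (85,155) and (130,207) in the top crop. Next: rise, close the fingers, and go round to the outer (+x) side.

Emit:
{"fn": "carry_out", "kwargs": {
  "deltas": "0 0 -30 0 0 0 .5; 0 0 -60 0 0 0 0.5; 0 0 -70 0 0 0 1; -20 25 -70 0 0 0 1; -50 45 -70 0 0 0 1; -67 46 -70 0 0 0 1; -67 46 -70 0 0 0 1; -67 46 -40 0 0 0 1; -67 46 -10 0 0 0 1; -67 46 7 0 0 0 1; -67 46 7 0 0 0 1"
}}

```text
time_s: 16.65
eef_pos: [0.6725, 0.0034, 0.1541]
eef_rot: [-0.001, 0.709, 0.706, -0.001]
wrist_force: [-0.1, -0.5, -0.1]
opening: -0.001
grasp_force: 0.0
```

```bash
python3 - <<'E'
from h import *
o=sensors.get_obs();p=o["eef_pos"];print(p,o["wrist_force"],o["opening"])
H=np.array([.6285,.1695]);r=.168
for f in range(0,91,10):
    a=np.radians(f);d=.007+.0145*np.cos(a)+.011*np.sin(a)
    c=H+r*np.array([-np.sin(a),-np.cos(a)])+d*np.array([np.cos(a),-np.sin(a)])-p[:2]
    print(f,(c[::-1]*1000).round(1))
E
```

```text
[0.67248255 0.00339914 0.154115  ] [-0.08182894 -0.48530756 -0.10756902] -0.0014313283531085786
0 [ -1.9 -22.5]
10 [ -3.4 -50.3]
20 [ -0.1 -78.5]
30 [   8.1 -106.3]
40 [  21.2 -132.7]
50 [  39.2 -156.8]
60 [  61.5 -177.6]
70 [  87.7 -194.2]
80 [ 116.9 -205.9]
90 [ 148.1 -212. ]
```

Emit:
{"fn": "carry_out", "kwargs": {
  "deltas": "-2 -10 0 0 0 0 1; -2 -22 0 0 0 0 1; -3 -36 0 0 0 0 1; -3.5 -50 0 0 0 0 1; -2 -64 0 0 0 0 1; 0 -78 0 0 0 0 1; 4 -92 0 0 0 0 1; 8 -106 0 0 0 0 1; 14 -119 0 0 0 0 1; 21 -133 0 0 0 0 1; 30 -145 0 0 0 0 1; 39 -157 0 0 0 0 1"
}}

```text
time_s: 18.15
eef_pos: [0.5162, 0.043, 0.1556]
eef_rot: [0.0, 0.709, 0.705, 0.0]
wrist_force: [-0.0, 0.3, 0.1]
opening: 0.002
grasp_force: 0.1
```

```bash
python3 - <<'E'
from h import *
t=vision.camera("top");s=vision.camera("side")
c=lambda im,x,y,w,h,f: cv2.resize(im[y:y+h,x:x+w],None,fx=f,fy=f,interpolation=cv2.INTER_CUBIC)
cv2.imwrite("pics/c2.png",np.hstack([c(t,130,110,100,125,4),c(s,185,90,100,125,4)]))
print(sensors.get_obs()["wrist_force"])
E
```

```text
[ 0.27065527 -0.0444228  -0.38250829]
```

View pics/c2.png

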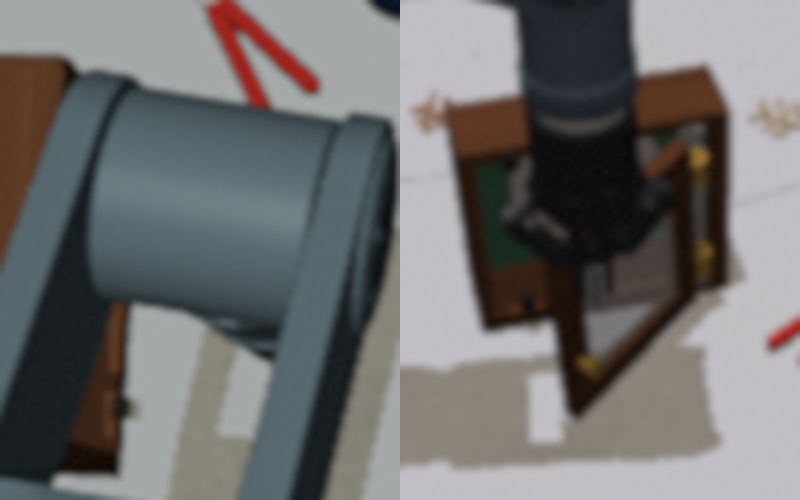

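The side crop shows the door about half closed, its free edge at (585,370), still on both pins at (700,157) and (705,250). I'll keep pushing along the arc.

Emit:
{"fn": "carry_out", "kwargs": {
  "deltas": "11 -10 0 0 0 0 1; 22 -20 0 0 0 0 1; 35 -29 0 0 0 0 1; 49 -37 0 0 0 0 1; 63 -43 0 0 0 0 1; 78 -49 0 0 0 0 1; 85 -51 0 0 0 0 1; 91 -53 0 0 0 0 1; 95 -54 0 0 0 0 1; 98 -55 0 0 0 0 1; 98 -55 0 0 0 0 1"
}}

```text
time_s: 19.62
eef_pos: [0.4624, 0.1405, 0.1555]
eef_rot: [-0.0, 0.709, 0.705, -0.0]
wrist_force: [-0.0, 0.2, -0.0]
opening: 0.0
grasp_force: 0.0
```

Emit:
{"fn": "carry_out", "kwargs": {
  "deltas": "2 0 0 0 0 0 1; 4 0 0 0 0 0 1; 6 0 0 0 0 0 1; 6 0 0 0 0 0 1"
}}

```text
time_s: 20.12
eef_pos: [0.4625, 0.1467, 0.1556]
eef_rot: [-0.0, 0.709, 0.705, 0.0]
wrist_force: [-0.1, -0.3, -0.8]
opening: 0.002
grasp_force: 0.1
```

Emit:
{"fn": "carry_out", "kwargs": {
  "deltas": "1.5 0 0 0 0 0 1; 3 0 0 0 0 0 1; 3 0 0 0 0 0 1"
}}

```text
time_s: 20.5
eef_pos: [0.4625, 0.1496, 0.1556]
eef_rot: [0.0, 0.709, 0.705, 0.0]
wrist_force: [-0.4, -0.1, -0.8]
opening: 0.001
grasp_force: 0.0
```

Emit:
{"fn": "carry_out", "kwargs": {
  "deltas": "1.5 0 0 0 0 0 1; 3 0 0 0 0 0 1; 3 0 0 0 0 0 1"
}}

```text
time_s: 20.88
eef_pos: [0.4625, 0.1526, 0.1556]
eef_rot: [0.0, 0.709, 0.705, 0.0]
wrist_force: [0.1, -0.8, -0.6]
opening: 0.002
grasp_force: 0.1
```

Emit:
{"fn": "carry_out", "kwargs": {
  "deltas": "1 0 0 0 0 0 1; 2 0 0 0 0 0 1; 2 0 0 0 0 0 1"
}}

```text
time_s: 21.25
eef_pos: [0.4625, 0.1543, 0.1555]
eef_rot: [0.0, 0.709, 0.705, -0.0]
wrist_force: [0.0, -2.1, -0.9]
opening: 0.002
grasp_force: 1.0
```

Emit:
{"fn": "carry_out", "kwargs": {
  "deltas": "1 0 0 0 0 0 1; 1.5 0 0 0 0 0 1; 1.5 0 0 0 0 0 1"
}}

```text
time_s: 21.62
eef_pos: [0.4624, 0.1546, 0.1555]
eef_rot: [0.001, 0.709, 0.705, -0.001]
wrist_force: [-1.5, -8.6, -0.5]
opening: 0.005
grasp_force: 4.3
```

Emit:
{"fn": "carry_out", "kwargs": {
  "deltas": "-3 0 0 0 0 0 1; -10 0 0 0 0 0 1; -30 0 0 0 0 0 1; -60 0 0 0 0 0 1; -100 0 -20 0 0 0 1; -150 -20 -40 0 0 0 1; -200 -20 -60 0 0 0 1; -240 -20 -60 0 0 0 1; -240 -20 -60 0 0 0 1; -240 -20 -60 0 0 0 1"
}}

```text
time_s: 22.88
eef_pos: [0.4411, -0.0834, 0.2153]
eef_rot: [-0.0, 0.709, 0.705, 0.0]
wrist_force: [-0.5, 0.4, 0.8]
opening: 0.001
grasp_force: 0.0
```

```bash
python3 - <<'E'
from h import *
t=vision.camera("top");s=vision.camera("side")
Y=((18,100,60),(35,255,255))
print(cents(mask(t,*Y,(140,120,60,110)),2),cents(mask(s,*Y,(190,100,90,110)),2))
H=np.array([.6285,.1695,0])
for k in (0.145,.045): 
  for dz in(0,.0125,.025): print(k,dz,proj("top",H+[0,0,k+dz]),proj("side",H+[0,0,k+dz]))
for th in(0,.1): # knob at door shut / .1 rad open
  u=np.array([-np.cos(th),-np.sin(th),0]);n=np.array([np.sin(th),-np.cos(th),0]);k=H+u*.172+n*.018+[0,0,.085];print("knob",proj("top",k),proj("side",k))
  for rr in(.014,.184):
    e=H+u*rr+n*.007+[0,0,.195];print("edge",proj("top",e),proj("side",e))
# door top face in the top view
c=cents(mask(t,(0,80,70),(16,255,255),(135,115,60,125)),20);print(c)
for r in range(140,225,14): print(r,[int(v) for v in cv2.cvtColor(t,cv2.COLOR_BGR2GRAY)[r,134:172]])
E
```

```text
[([155.8, 141.8], 86), ([166.0, 151.1], 55), ([165.7, 219.2], 45)] [([258.0, 130.9], 64), ([259.2, 154.1], 53)]
0.145 0 [158.80314961 143.53064667] [259.16178496 134.95108374]
0.145 0.0125 [157.52217352 142.17324288] [259.13163306 131.90236879]
0.145 0.025 [156.21026661 140.78306282] [259.10104321 128.80937322]
0.045 0 [168.05740243 153.33704192] [259.38830188 157.85462943]
0.045 0.0125 [166.98880123 152.20468408] [259.36133834 155.1282959 ]
0.045 0.025 [165.89666993 151.04739225] [259.33400468 152.36453837]
knob [167.77222878 219.75619369] [210.12486939 161.64719057]
edge [156.2385094  144.11132923] [255.33754526 124.50379171]
edge [151.31565923 220.99224609] [202.11350881 133.59221218]
knob [174.93410984 218.82401831] [211.85377974 164.90866187]
edge [156.87339171 143.78626724] [255.68195391 124.71634048]
edge [159.84503539 220.45067725] [203.60983783 137.10881535]
[([189.9, 123.4], 129), ([138.5, 166.2], 734), ([150.0, 184.2], 503), ([166.3, 190.6], 141)]
140 [65, 65, 67, 67, 63, 62, 62, 62, 59, 57, 53, 68, 98, 105, 83, 53, 41, 69, 106, 128, 125, 119, 119, 121, 128, 125, 105, 93, 
[... 302 characters left out ...]
5, 44, 56, 62, 64, 60, 55, 53, 55, 59, 58, 58, 53, 42, 41, 81]
182 [64, 65, 64, 67, 65, 64, 65, 57, 38, 28, 30, 36, 42, 53, 65, 69, 70, 70, 67, 52, 28, 23, 39, 54, 62, 63, 61, 55, 53, 57, 59, 60, 63, 64, 55, 44, 72, 113]
196 [66, 66, 66, 66, 65, 64, 56, 40, 30, 33, 38, 42, 53, 61, 65, 65, 66, 64, 54, 33, 27, 39, 54, 62, 64, 63, 56, 52, 56, 58, 58, 65, 69, 61, 47, 72, 121, 152]
210 [66, 68, 70, 67, 62, 55, 40, 31, 33, 38, 43, 53, 62, 66, 65, 67, 65, 56, 40, 26, 37, 52, 61, 61, 54, 51, 49, 52, 54, 57, 63, 68, 66, 51, 69, 119, 152, 164]
224 [31, 31, 29, 32, 33, 26, 19, 17, 16, 15, 16, 16, 15, 14, 17, 14, 14, 16, 15, 18, 13, 16, 16, 11, 15, 28, 51, 67, 64, 51, 42, 36, 40, 60, 104, 142, 161, 165]
```

```bash
python3 -c "
from bench import ctrl
print(ctrl.hand_in())"
```

```text
the job is handed in; nothing more can be done
None
```

The door is hung on both hinge pins, let down onto the shoulders, and shut against the case's stops. I handed the job in with about 23 s on the clock; no verdict came back, but the last camera measurements showed the knuckles seated and the door parallel to the front.

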